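# Prime the sanitiser pump and hold the counter's recessed reset

### The arm

A 6-joint arm with a two-finger parallel gripper is mounted at the origin on the work surface. World frame = base frame: x ahead of the robot, y to its left, z up, the work surface at z = 0. Lengths are in m, angles in rad, forces in N, time in s.
With the tool pointing down it reaches from about 0.35 to 0.975 m from the base axis. Payload 4.9 kg.
Tool frame: the origin (TCP) lies at the very end of the fingers, on their centre line; the grasp point (between the pads) lies manip.grip_point_offset behind it (manip.grip_point_offset is the distance from the TCP to the grasp point, in m); z points along the fingers, y is the line along which they close (so a half turn about z gives the same grasp; the last joint's range is limited). The gripper opens to 85 mm and grips with 20 to 120 N. Pads are 22 mm wide; open, the fingers measure 114 mm over their backs; the gripper's body (76 mm by 85 mm) begins 54 mm behind the grasp point. The pads swing forward as they close: fully open they stand 13 mm farther back than shut.
Start: joints at [-1.468, 0.053, 1.613, -0, 1.476, -0.119], TCP at [0.137, -0.61, 0.203] pointing down, gripper open.
Joint ranges: [-3.01, 3.01], [-1.01, 2.22], [0.06, 2.58], [-1.02, 4.17], [0.09, 2.62], [-3.14, 3.14]. Speed limits (rad/s): [2.57, 2.57, 3.14, 3.14, 3.14, 3.14].

### API

Orientations are given as a unit quaternion [w, x, y, z].
In Python, from plant import manip gives the robot as it stands.
- The arm moves only by the shell command python3 -m crank 'ROWS' [OPENING]. ROWS is JSON, a list of rows, each an object of numbers: "x", "y", "z": the shift along the tool's x, y, z in cm; "turn": the turn about the tool's z in rad. In form: [{"x": .., "y": .., "z": .., "turn": ..}, ...]. A call has 1 to 5 rows; each row shifts and turns the commanded pose from where the row before left it, along the tool's axes as they then stand; what a row does not reach is not made up. A row lasts 1/10 s, in which the tool goes at most 50 mm and 8.59 degrees, less where a joint would pass 70% of its speed; a pose out of reach is approached as far as the arm can. A call with a gripper value outside its range is refused whole. OPENING is the opening in per cent of the stroke, from 0 (shut) to 100 (fully open), set as the call begins (- or left out, the last holds). The fingers move at their own pace and stop on an object; the grip force is fixed at half the most. Time passes only in rows, so rows that do not move let the fingers close. It gives the time, the measured TCP pose, the force, the opening and the grip force at its end, in the units of the state.
- manip.state(): the state, without advancing time (a new reading comes with each control period).
- manip.grab_frame(name): name is "scene" or "top"; returns (picture, depth): 384x512x3 uint8, red, green, blue; 384x512 float32, m along the optical axis (not along the pixel's ray), 0 where there is no reading.
- manip.camera_model(name): a dict with "mtx" (3x3 intrinsics, pixels), "world_to_cam" (4x4, takes a point from world to camera coordinates). Camera axes: x right, y down, z forward; pixel columns grow to the right and rows downward; lengths in m; the calibration is good to about 2 mm. A picture is of the moment at which its call begins. camera_model takes no time and is no camera call.
- manip.job_done(): hands the job in; it is judged then, once.
The state is a dict: "time": time; "joint_pos": joint angles; "joint_vel": joint speeds; "joint_efforts": joint torques, N m; "tool_pos": TCP position; "tool_rot": TCP orientation; "contact_force": force on the tool from outside, world axes, zero at the start; "ft_torque": the same for the moment, N m; "gripper_width": opening from 0.0 (shut) to 1.0 (fully open); "grasp_force": force on a finger pad.
Only numpy, scipy, OpenCV 4.12 (cv2) and the standard library are available. Lean on these libraries where they do the work, as an engineer would, in place of code of your own. Each camera call takes 0.05 s, during which the arm holds its last target. There are 200 camera calls.

### The job

The hand-sanitiser bottle on the baking table has just been refilled: first press its blue pump cap right down and let it spring back up. Then take the orange-handled reset pin out of its wooden stand, reach its steel tip down through the yellow-rimmed hole in the white press counter and push the recessed red button fully down with it; finish while still gripping the pin and holding the button down. Leave the cup, the jar and the cookie cutter where they stand.

Things in the scene. Friction and masses are not known exactly. Their poses are not given: they have to be found in the camera images.
- pump_top (a point): Centre of the flat top of the blue pump cap (disc 40 mm across, 14 mm thick, thin spout reaching 58 mm out along its own -x) on a pale-blue bottle 72 mm across, fixed upright in a steel holder with a 92 mm square foot, left or right of the robot. About 200 mm above the table while the cap is up; moves with the cap; z up.
- pump (a joint): Pump stroke, m: 0 = cap up, 0.012 = right down (stop). Its spring returns it: about 2.5 N to start moving it, about 5.5 N at the stop.
- hole_mouth (a point): Centre of the round vertical hole (20 mm across) at the top of its yellow rim (34 mm across, 3 mm high), on the white press counter, a fixed box 110 x 90 mm, 60 mm high, on the opposite side to the bottle. This point is 63 mm above the table, z up, 22 mm from the box's middle along its own -x. Red button at the hole's bottom.
- reset (a joint): Recessed red button (17 mm across), its top 22 mm below the hole's mouth when up. Value in m: 0 = up, 0.006 = fully down (stop). It springs back unless held: about 2 N to start moving it, about 4.5 N at the stop.
- pin_handle (a point): Grip point of the loose reset pin, on the axis of its round orange handle (18 mm across). The pin is 130 mm long, about 50 g, at first upright in its stand, tip down. From the tip: steel shaft 60 mm, flange 26 mm across and 6 mm thick, 64 mm of handle. This point is 100 mm above the tip, 34 mm above the flange, 30 mm below the handle's end. z runs from tip to handle.
- pin_tip (a point): Centre of the lower end of the reset pin's steel shaft (8 mm across); z runs along the pin towards the handle.
- stand: Fixed wooden block 56 x 56 mm, 70 mm high, origin at the centre of its underside on the table. The pin's shaft hangs in an 11 mm hole, 62 mm deep, in the middle of its top, with the flange resting on the top: lift the pin straight up at least 62 mm to clear it.
- cup_center (a point): Middle of a loose blue plastic cup, 66 mm across, 85 mm high, standing upright: leave alone.
- jar_center (a point): Middle of a loose amber glass jar with a steel lid, 60 mm across, 85 mm high, standing upright: leave alone.
- cutter_center (a point): Middle of a loose steel ring cookie cutter, 60 mm across, 28 mm high, lying flat: leave alone.
Things that resemble listed ones, but are neither listed nor needed, are in the scene too. Of the things shaped like the part that bears pin_handle, the orange one is meant.

How it is judged:
By the outcome, as a careful person would: the job done as asked, in the order asked, and still so for the second after the job is handed in, while the arm keeps its last pose, push and grip.
It also fails if it takes over 48 s, if anything falls off the work surface, if the arm or the gripper's body presses on something with over 40 N, if the wrist force passes 120 N, or if a joint passes its speed limit or range.

## Working session

There is one attempt and no reset: what is moved stays moved. The work goes in short steps, Python scripts to look and compute and a shell command to move; the robot and the scene stay as the last step left them, time stands still between calls to the robot, and variables do not carry over. Pictures are saved under pics/ and viewed, at most 12 in all, crops included, and the job is handed in when it is done.

```bash
mkdir -p pics && python3 - <<'E'
from plant import manip
import cv2,numpy as np
s=manip.state();print(s, manip.grip_point_offset)
for n in("scene","top"):
    p,d=manip.grab_frame(n);cv2.imwrite(f"pics/{n}0.png",p[:,:,::-1]);np.savez(f"{n}0.npz",p=p,d=d)
    c=manip.camera_model(n);print(np.round(c["mtx"],1).tolist(),np.round(c["world_to_cam"],3).tolist())
E
```

```text
{'time': 0.0, 'joint_pos': array([-1.46797863e+00,  5.33726492e-02,  1.61428328e+00, -2.55453864e-05,
        1.47597863e+00, -1.18988253e-01]), 'joint_vel': array([ 8.24309425e-04, -1.62988138e-04, -2.84947360e-04,  2.58081260e-05,
        8.47481601e-05, -4.03571193e-04]), 'joint_efforts': array([ 8.17147593e-04, -3.93676043e+01, -3.70180678e+01, -1.05868410e-04,
        7.03051468e-03,  6.33809591e-06]), 'tool_pos': array([ 0.1374254 , -0.60901708,  0.20205968]), 'tool_rot': array([-1.02102330e-03,  9.93855912e-01,  1.10676930e-01, -4.45905695e-06]), 'contact_force': array([ 0.18233459, -0.16036059, -0.77715187]), 'ft_torque': array([-0.03064743,  0.01393797, -0.05353501]), 'grasp_force': 0.0, 'gripper_width': 1.0000578526422872} 0.0187
[[462.6, 0.0, 252.4], [0.0, 462.6, 186.6], [0.0, 0.0, 1.0]] [[0.087, 0.996, -0.01, -0.047], [0.796, -0.075, -0.601, -0.38], [-0.599, 0.045, -0.799, 1.329], [0.0, 0.0, 0.0, 1.0]]
[[368.7, 0.0, 258.2], [0.0, 368.7, 187.9], [0.0, 0.0, 1.0]] [[-0.016, -1.0, -0.009, 0.025], [-0.997, 0.017, -0.08, 0.579], [0.08, 0.007, -0.997, 0.801], [0.0, 0.0, 0.0, 1.0]]
```

View pics/scene0.png

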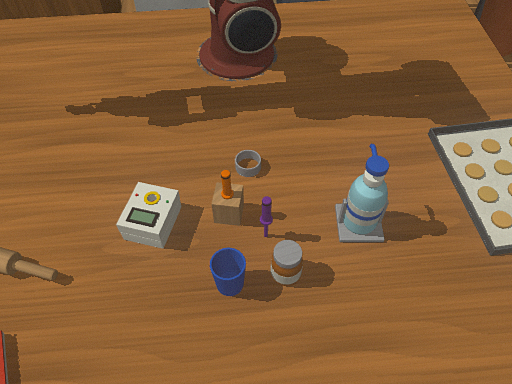

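View pics/top0.png

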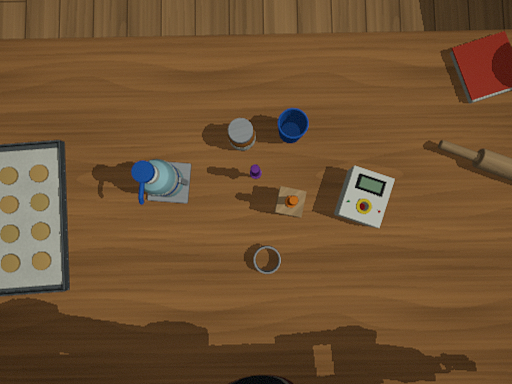

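The scene view shows the pump cap at (376,165), the orange pin at (227,184) and the yellow rim at (152,198). In the top view the cap is at (143,172), the pin at (293,201), the rim at (364,206), and the purple decoy at (255,171). Cup, jar and cutter are at (292,125), (241,132) and (266,260). Next I measure these by colour and rays.

```bash
cat > h.py <<'E'
from plant import manip
import cv2,numpy as np
def ray(n,u,v):
    c=manip.camera_model(n);W=np.linalg.inv(c["world_to_cam"]);d=W[:3,:3]@np.linalg.inv(c["mtx"])@[u,v,1.];return W[:3,3],d
def onz(n,u,v,z):
    o,d=ray(n,u,v);return o+d*(z-o[2])/d[2]
def two(a,b):
    (o,d),(p,e)=ray(*a),ray(*b);t=np.linalg.lstsq(np.c_[d,-e],p-o,rcond=None)[0];A=o+t[0]*d;B=p+t[1]*e;return (A+B)/2,np.linalg.norm(A-B)
def cloud(n,d,m):
    v,u=np.nonzero(m&(d>0));c=manip.camera_model(n);W=np.linalg.inv(c["world_to_cam"])
    P=np.linalg.inv(c["mtx"])@np.array([u,v,np.ones_like(u)])*d[v,u];return (W[:3,:3]@P).T+W[:3,3]
def mask(p,lo,hi,box):
    m=cv2.inRange(cv2.cvtColor(p,cv2.COLOR_RGB2HSV),lo,hi)>0;b=np.zeros_like(m);x0,y0,x1,y1=box;b[y0:y1,x0:x1]=1;return m&b
E
cat > m.py <<'E'
from h import *
for n,B in(("scene",dict(cap=(350,140,400,180),pin=(210,160,240,205),rim=(135,185,170,212),box=(110,175,190,250),cup=(200,240,250,300))),
           ("top",dict(cap=(125,155,160,215),pin=(280,190,306,212),rim=(350,192,380,220),box=(325,155,405,235),cup=(270,100,315,150)))):
    f=np.load(n+"0.npz");p,d=f["p"],f["d"]
    H=dict(cap=((105,150,60),(125,255,255)),pin=((5,200,140),(16,255,255)),rim=((20,150,100),(35,255,255)),box=((0,0,130),(180,50,255)),cup=((105,150,60),(125,255,255)))
    for k,b in B.items():
        m=mask(p,*H[k],b);v,u=np.nonzero(m);P=cloud(n,d,m)
        (cx,cy),r=cv2.minEnclosingCircle(np.c_[u,v].astype(np.float32))
        print(n,k,m.sum(),"ctr",round(u.mean(),1),round(v.mean(),1),"circ",round(cx,1),round(cy,1),round(r,1),"bb",u.min(),v.min(),u.max(),v.max(),"zpct",np.round(np.percentile(P[:,2],[2,50,90,98]),3))
        zt=np.percentile(P[:,2],97);T=P[P[:,2]>zt-.006];print("   top pts",len(T),T.mean(0).round(4),"mid",((T.max(0)+T.min(0))/2).round(4),"ext",np.ptp(T,axis=0).round(3))
E
python3 m.py
python3 - <<'E'
import cv2,numpy as np
a=np.load('top0.npz')['p'];c=np.load('scene0.npz')['p']
r=lambda p,x0,y0,x1,y1:cv2.resize(p[y0:y1,x0:x1,::-1],(400,300),interpolation=cv2.INTER_CUBIC)
o=np.vstack([np.hstack([r(a,113,140,213,215),r(a,270,150,400,247)]),np.hstack([r(c,320,130,420,205),r(c,110,150,250,255)])])
cv2.imwrite('pics/z.png',o)
E
```

```text
scene cap 345 ctr 376.2 162.0 circ 374.0 159.4 15.6 bb 366 144 388 175 zpct [0.19  0.201 0.202 0.203]
   top pts 315 [0.595  0.2191 0.2005] mid [0.5829 0.2188 0.2003] ext [0.068 0.038 0.007]
scene pin 119 ctr 224.4 182.5 circ 225.0 183.9 14.1 bb 221 170 232 198 zpct [0.074 0.119 0.141 0.142]
   top pts 52 [ 0.5464 -0.052   0.1405] mid [ 0.5459 -0.0519  0.1409] ext [0.017 0.016 0.006]
scene rim 105 ctr 151.4 197.8 circ 151.5 197.5 7.9 bb 144 192 159 204 zpct [0.061 0.063 0.065 0.066]
   top pts 105 [ 0.5351 -0.2069  0.0635] mid [ 0.5346 -0.2066  0.0635] ext [0.033 0.031 0.006]
scene box 1818 ctr 145.9 214.2 circ 150.5 214.5 36.1 bb 116 182 177 247 zpct [0.01  0.06  0.062 0.063]
   top pts 1349 [ 0.5538 -0.2133  0.0607] mid [ 0.5542 -0.2151  0.061 ] ext [0.132 0.121 0.008]
scene cup 267 ctr 229.5 265.8 circ 227.1 271.3 23.7 bb 210 248 245 295 zpct [0.007 0.085 0.087 0.088]
   top pts 175 [ 0.7122 -0.0591  0.0855] mid [ 0.71   -0.0591  0.0856] ext [0.064 0.063 0.006]
top cap 486 ctr 142.1 175.5 circ 142.0 181.9 21.2 bb 131 161 153 203 zpct [0.19  0.2   0.202 0.202]
   top pts 432 [0.594  0.2182 0.1999] mid [0.5828 0.218  0.1998] ext [0.067 0.038 0.007]
top pin 71 ctr 292.7 200.5 circ 291.8 201.2 6.1 bb 287 196 297 206 zpct [0.074 0.139 0.141 0.142]
   top pts 56 [ 0.5463 -0.0524  0.14  ] mid [ 0.5457 -0.0529  0.1398] ext [0.016 0.013 0.007]
top rim 111 ctr 362.9 205.8 circ 363.2 205.9 7.5 bb 356 199 370 213 zpct [0.052 0.063 0.065 0.066]
   top pts 104 [ 0.5339 -0.2059  0.0629] mid [ 0.534  -0.2066  0.0631] ext [0.03  0.03  0.007]
top box 1561 ctr 365.7 198.6 circ 366.5 196.5 33.0 bb 339 166 394 227 zpct [0.056 0.06  0.062 0.063]
   top pts 1500 [ 0.5506 -0.2137  0.0601] mid [ 0.5546 -0.2153  0.0611] ext [0.131 0.12  0.008]
top cup 722 ctr 292.0 124.0 circ 291.8 125.1 17.3 bb 278 108 307 142 zpct [0.003 0.042 0.085 0.087]
   top pts 154 [ 0.7081 -0.0584  0.0846] mid [ 0.7107 -0.0595  0.0845] ext [0.062 0.061 0.008]
```

View pics/z.png

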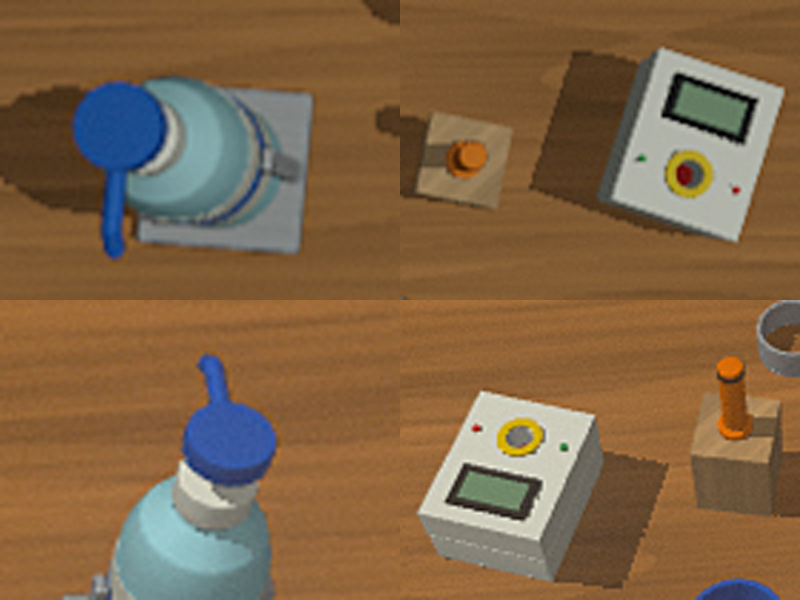

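```bash
cat > go.py <<'E'
import sys
from h import *
from scipy.spatial.transform import Rotation as R
s=manip.state();q=s["tool_rot"];M=R.from_quat(np.r_[q[1:],q[0]]).as_matrix()
t=np.array([float(a) for a in sys.argv[1:4]]);print("tcp",s["tool_pos"].round(4),"delta tool cm",(M.T@(t-s["tool_pos"])*100).round(2),"toolx",M[:,0].round(3),"z",M[:,2].round(4),"F",s["contact_force"].round(2),"t",round(s["time"],2))
E
python3 - <<'E'
from h import *
print("cap",onz("top",143,171.7,.2),onz("scene",320+229/4,130+437/4,.2),two(("top",143,171.7),("scene",320+229/4,130+437/4)))
for n in("scene","top"):
    f=np.load(n+"0.npz");p,d=f["p"],f["d"]
    m=mask(p,(125,100,40),(150,255,255),(240,150,290,240));P=cloud(n,d,m);T=P[P[:,2]>np.percentile(P[:,2],97)-.006];print("purple",T.mean(0),P.min(0),P.max(0))
    m=mask(p,(0,0,90),(180,90,255),(225,110,258,150) if n=="top" else(270,235,305,265));P=cloud(n,d,m);T=P[abs(P[:,2]-.085)<.01];print("jar",T.mean(0))
    d0=cloud(n,d,mask(p,(0,0,0),(180,255,255),(250,240,285,278) if n=="top" else(230,145,268,180)));T=d0[(d0[:,2]>.02)&(d0[:,2]<.035)];print("cutter",T.mean(0),np.ptp(T,axis=0))
E
python3 go.py 0.597 0.2185 0.25
```

```text
cap [0.59718818 0.21666784 0.2       ] [0.75006743 0.18089198 0.2       ] (array([ 0.62485279,  0.27321379, -0.02112636]), np.float64(0.028010796582093697))
purple [0.60979943 0.0209664  0.1305595 ] [0.60300649 0.00936464 0.00336902] [0.62164944 0.03331133 0.13292868]
jar [0.69801894 0.05079711 0.08557229]
cutter [ 0.42227998 -0.00060577  0.02600464] [0.06138343 0.05796478 0.0122128 ]
purple [0.60878979 0.02002732 0.12967012] [ 0.5974029   0.01029095 -0.00339176] [0.61603544 0.0336422  0.13246126]
jar [0.69695179 0.05019622 0.08483314]
cutter [ 0.42208736 -0.00113272  0.02723659] [0.05681347 0.0571931  0.01033601]
tcp [ 0.1374 -0.6091  0.2022] delta tool cm [ 63.04 -70.63  -4.64] toolx [0.976 0.22  0.   ] z [-2.0e-04  1.9e-03 -1.0e+00] F [ 0.76 -0.39  0.53] t 0.1
```

```bash
python3 -m crank '[{"z":-2},{"z":-2.6},{"x":3,"y":-3.3},{"x":3,"y":-3.3},{"x":3,"y":-3.3}]' 0 && python3 -m crank '[{"x":3,"y":-3.3},{"x":3,"y":-3.3},{"x":3,"y":-3.3},{"x":3,"y":-3.3},{"x":3,"y":-3.3}]' && python3 -m crank '[{"x":3,"y":-3.3},{"x":3,"y":-3.3},{"x":3,"y":-3.3},{"x":3,"y":-3.3},{"x":3,"y":-3.3}]' && python3 -m crank '[{"x":3,"y":-3.3},{"x":3,"y":-3.3},{"x":3,"y":-3.3},{"x":3,"y":-3.3},{"x":3,"y":-3.3}]'; python3 go.py 0.597 0.2175 0.21
```

```text
tcp [ 0.1374 -0.6091  0.2022] delta tool cm [ 63.02 -70.52  -0.64] toolx [0.976 0.22  0.   ] z [-2.0e-04  1.9e-03 -1.0e+00] F [ 0.76 -0.39  0.53] t 0.1schema error: expected keys x, y, z, turn
```

```bash
python3 -m crank '[{"x":0,"y":0,"z":-2,"turn":0},{"x":0,"y":0,"z":-2.6,"turn":0},{"x":3,"y":-3.3,"z":0,"turn":0},{"x":3,"y":-3.3,"z":0,"turn":0},{"x":3,"y":-3.3,"z":0,"turn":0}]' 0 && python3 -m crank '[{"x":3,"y":-3.3,"z":0,"turn":0},{"x":3,"y":-3.3,"z":0,"turn":0},{"x":3,"y":-3.3,"z":0,"turn":0},{"x":3,"y":-3.3,"z":0,"turn":0},{"x":3,"y":-3.3,"z":0,"turn":0}]'; python3 go.py 0.597 0.2175 0.21
```

```text
time: 0.6
tool_pos: [0.2039, -0.4919, 0.2488]
tool_rot: [-0.0, 0.994, 0.11, 0.0]
contact_force: [0.1, 0.1, -0.3]
gripper_width: 0.143
grasp_force: 0.0
time: 1.1
tool_pos: [0.3139, -0.2975, 0.2488]
tool_rot: [-0.0, 0.994, 0.11, -0.0]
contact_force: [-0.3, -0.6, 0.3]
gripper_width: 0.002
grasp_force: 0.0
tcp [ 0.3139 -0.2975  0.2488] delta tool cm [ 38.92 -44.04   3.9 ] toolx [0.976 0.219 0.   ] z [-0.e+00  3.e-04 -1.e+00] F [-0.35 -0.62  0.33] t 1.1
```

```bash
python3 -m crank '[{"x":3,"y":-3.4,"z":0,"turn":0},{"x":3,"y":-3.4,"z":0,"turn":0},{"x":3,"y":-3.4,"z":0,"turn":0},{"x":3,"y":-3.4,"z":0,"turn":0},{"x":3,"y":-3.4,"z":0,"turn":0}]' >/dev/null && python3 -m crank '[{"x":3,"y":-3.4,"z":0,"turn":0},{"x":3,"y":-3.4,"z":0,"turn":0},{"x":3,"y":-3.4,"z":0,"turn":0},{"x":3,"y":-3.4,"z":0,"turn":0},{"x":3,"y":-3.4,"z":0,"turn":0}]'>/dev/null &&  python3 -m crank '[{"x":3,"y":-3.4,"z":0,"turn":0},{"x":3,"y":-3.4,"z":0,"turn":0},{"x":2.9,"y":-3.2,"z":0,"turn":0},{"x":0,"y":0,"z":2,"turn":0},{"x":0,"y":0,"z":1.5,"turn":0}]'; python3 go.py 0.597 0.2175 0.2
```

```text
time: 2.6
tool_pos: [0.596, 0.2164, 0.2124]
tool_rot: [0.0, 0.994, 0.112, -0.001]
contact_force: [-0.0, 0.2, -0.6]
gripper_width: -0.003
grasp_force: 0.0
tcp [0.596  0.2164 0.2124] delta tool cm [ 0.13 -0.08  1.24] toolx [ 0.975  0.222 -0.002] z [-1.8e-03 -6.0e-04 -1.0e+00] F [-0.01  0.21 -0.61] t 2.6
```

Now press, in slow steps.

```bash
python3 -m crank '[{"x":0.1,"y":-0.1,"z":0.6,"turn":0},{"x":0,"y":0,"z":0.5,"turn":0},{"x":0,"y":0,"z":0.3,"turn":0},{"x":0,"y":0,"z":0.3,"turn":0},{"x":0,"y":0,"z":0,"turn":0}]'; python3 -m crank '[{"x":0,"y":0,"z":0.2,"turn":0},{"x":0,"y":0,"z":0.2,"turn":0},{"x":0,"y":0,"z":0.1,"turn":0},{"x":0,"y":0,"z":0,"turn":0}]'
```

```text
time: 3.1
tool_pos: [0.597, 0.2163, 0.1976]
tool_rot: [-0.0, 0.994, 0.11, 0.0]
contact_force: [-0.2, 0.1, 0.2]
gripper_width: -0.002
grasp_force: 0.0
time: 3.5
tool_pos: [0.5968, 0.2166, 0.192]
tool_rot: [0.0, 0.994, 0.111, -0.0]
contact_force: [-0.2, -0.6, -0.7]
gripper_width: 0.002
grasp_force: 0.0
```

No force yet at z = 0.192, so I'll look.

```bash
python3 - <<'E'
from h import *
o=[]
for n,b in(("top",(93,120,213,210)),("scene",(310,80,430,170))):
    p,d=manip.grab_frame(n);np.savez(n+"1.npz",p=p,d=d);x0,y0,x1,y1=b;o.append(cv2.resize(p[y0:y1,x0:x1,::-1],(400,300)))
cv2.imwrite("pics/press1.png",np.hstack(o));print(manip.state()["contact_force"])
p,d=np.load("scene1.npz").values();P=cloud("scene",d,mask(p,(105,150,60),(125,255,255),(350,140,400,180)));print(np.percentile(P[:,2],[50,90,98]))
E
```

```text
[ 0.73481609 -0.00879831 -0.66897288]
[0.20075186 0.20200835 0.20293124]
```

View pics/press1.png

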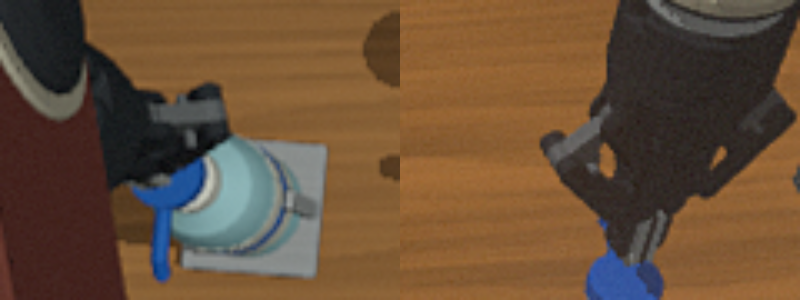

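```bash
python3 - <<'E'
from h import *
c=manip.camera_model("scene");f=np.load("scene1.npz");p,d=f["p"],f["d"]
for X in([.597,.2166,.192],[.597,.2166,.2],[.597,.2175,.2]):
    q=c["world_to_cam"][:3,:3]@X+c["world_to_cam"][:3,3];q=c["mtx"]@q;print((q/q[2])[:2].round(1))
g=mask(p,(0,0,0),(180,110,255),(366,140,396,165));P=cloud("scene",d,g);v,u=np.nonzero(g&(d>0))
for r in range(144,164,2):
    k=v==r
    if k.any():print(r,u[k].min(),u[k].max(),P[k].mean(0).round(3))
print(manip.state()["joint_pos"])
E
```

```text
[374.7 166. ]
[375.6 163.1]
[376.1 163.1]
144 370 391 [0.61  0.208 0.266]
146 369 391 [0.593 0.217 0.241]
148 372 389 [0.604 0.213 0.249]
150 372 389 [0.604 0.214 0.243]
152 373 388 [0.605 0.215 0.239]
154 372 386 [0.601 0.215 0.23 ]
156 371 385 [0.604 0.216 0.228]
158 368 385 [0.6   0.219 0.218]
160 387 387 [0.593 0.238 0.201]
162 366 388 [0.594 0.223 0.199]
[2.31034901e-01 8.29265699e-02 1.59965601e+00 6.13836857e-06
 1.45904369e+00 1.58003500e+00]
```

```bash
python3 -m crank '[{"x":0,"y":0,"z":0.2,"turn":0},{"x":0,"y":0,"z":0.2,"turn":0},{"x":0,"y":0,"z":0,"turn":0}]'; python3 -m crank '[{"x":0,"y":0,"z":0.2,"turn":0},{"x":0,"y":0,"z":0.1,"turn":0},{"x":0,"y":0,"z":0,"turn":0}]'
```

```text
time: 3.9
tool_pos: [0.5967, 0.2166, 0.1877]
tool_rot: [0.0, 0.994, 0.111, -0.0]
contact_force: [-0.3, -0.5, -0.1]
gripper_width: 0.001
grasp_force: 0.0
time: 4.2
tool_pos: [0.5968, 0.2166, 0.185]
tool_rot: [0.0, 0.994, 0.111, -0.0]
contact_force: [-0.4, 0.1, -0.1]
gripper_width: -0.0
grasp_force: 0.0
```

```bash
python3 - <<'E'
from h import *
p,d=manip.grab_frame("scene");np.savez("scene2.npz",p=p,d=d)
cv2.imwrite("pics/press2.png",cv2.resize(p[120:240,310:440,::-1],(780,720*1)[0:1]+(600,)))
P=cloud("scene",d,mask(p,(105,150,60),(125,255,255),(350,140,400,180)));print(np.percentile(P[:,2],[50,90,98]),manip.state()["contact_force"])
E
```

```text
[0.20073704 0.20202892 0.20265058] [-0.0500246  -0.84603659  0.07139328]
```

View pics/press2.png

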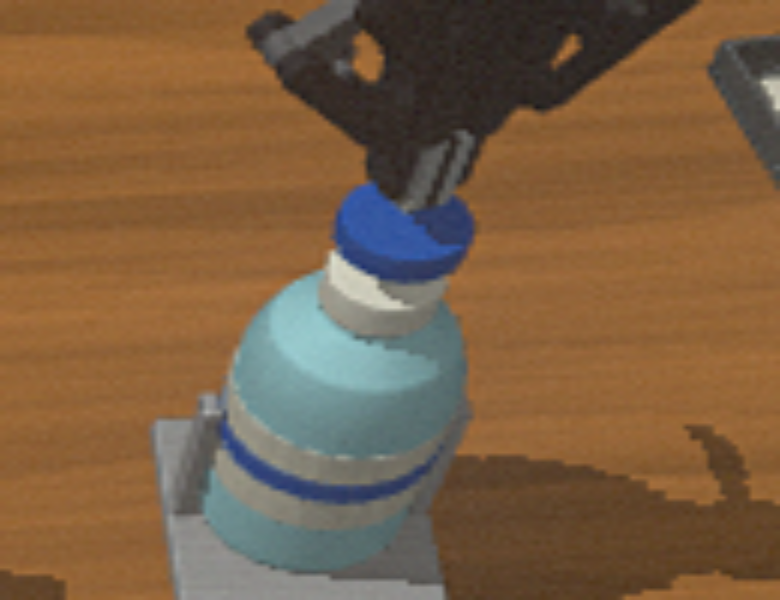

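The fingertips sit just above the cap, touching or nearly so, at about pixel (380,161). The reported TCP is about 15 mm lower, so contact is the reference, and I keep descending gently.

```bash
python3 -c "
from h import *
for z in(.2,.205,.21):print(onz('scene',380,160.5,z).round(4))"
python3 -m crank '[{"x":0,"y":0,"z":0.2,"turn":0},{"x":0,"y":0,"z":0.1,"turn":0},{"x":0,"y":0,"z":0,"turn":0}]';python3 -m crank '[{"x":0,"y":0,"z":0.2,"turn":0},{"x":0,"y":0,"z":0.1,"turn":0},{"x":0,"y":0,"z":0,"turn":0}]'
```

```text
[0.5917 0.2259 0.2   ]
[0.5958 0.2238 0.205 ]
[0.5998 0.2217 0.21  ]
time: 4.55
tool_pos: [0.5968, 0.2166, 0.182]
tool_rot: [0.0, 0.994, 0.111, -0.0]
contact_force: [-0.4, 1.0, 0.9]
gripper_width: 0.003
grasp_force: 0.0
time: 4.85
tool_pos: [0.5968, 0.2166, 0.179]
tool_rot: [0.0, 0.994, 0.111, -0.0]
contact_force: [-0.4, -0.2, -0.3]
gripper_width: -0.005
grasp_force: 0.0
```

```bash
python3 -m crank '[{"x":0,"y":0,"z":0.2,"turn":0},{"x":0,"y":0,"z":0.2,"turn":0},{"x":0,"y":0,"z":0,"turn":0}]'|grep -E "pos|force";python3 - <<'E'
from h import *
p,d=manip.grab_frame("scene");np.savez("scene3.npz",p=p,d=d)
P=cloud("scene",d,mask(p,(105,150,60),(125,255,255),(350,140,400,180)));print(np.percentile(P[:,2],[50,90,98]),manip.state()["contact_force"])
E
python3 -m crank '[{"x":0,"y":0,"z":0.2,"turn":0},{"x":0,"y":0,"z":0.1,"turn":0},{"x":0,"y":0,"z":0,"turn":0}]'|grep -E "pos|force"
```

```text
tool_pos: [0.5967, 0.2166, 0.1748]
contact_force: [0.2, -0.2, -0.7]
grasp_force: 0.0
[0.200419   0.20187842 0.20268167] [-0.1657919  -0.39593405  0.56806409]
tool_pos: [0.597, 0.2166, 0.1722]
contact_force: [0.8, -0.6, -0.6]
grasp_force: 0.0
```

```bash
python3 - <<'E'
from h import *
p,d=manip.grab_frame("scene");np.savez("scene4.npz",p=p,d=d)
P=cloud("scene",d,np.ones(d.shape,bool)).reshape(-1,3) if (d>0).all() else None
print((d>0).mean())
hsv=cv2.cvtColor(p,cv2.COLOR_RGB2HSV)
for r in range(150,170,2):
  print(r,[(int(hsv[r,c,0]),int(hsv[r,c,1]),int(hsv[r,c,2]),round(float(d[r,c]),3)) for c in range(368,392,4)])
cv2.imwrite("pics/press4.png",np.hstack([cv2.resize(p[130:190,340:420,::-1],(400,300),interpolation=cv2.INTER_CUBIC),cv2.resize(p[20:240,220:512,::-1],(400,300))]))
print(manip.state()["contact_force"])
E
```

```text
0.9958750406901041
150 [(18, 50, 51, 0.762), (10, 94, 49, 0.766), (0, 57, 49, 0.776), (8, 20, 52, 0.774), (5, 65, 51, 0.777), (9, 49, 52, 0.78)]
152 [(3, 48, 48, 0.767), (13, 44, 52, 0.766), (20, 75, 51, 0.782), (21, 53, 48, 0.772), (10, 9, 82, 0.786), (9, 85, 60, 0.793)]
154 [(14, 152, 144, 1.093), (9, 49, 52, 0.799), (20, 75, 51, 0.786), (30, 20, 63, 0.785), (6, 22, 59, 0.787), (12, 105, 73, 0.797)]
156 [(14, 161, 150, 1.091), (3, 37, 62, 0.803), (16, 82, 53, 0.791), (38, 11, 95, 0.788), (13, 18, 102, 0.792), (14, 141, 116, 1.097)]
158 [(119, 46, 110, 0.828), (13, 49, 63, 0.801), (19, 37, 55, 0.795), (26, 19, 94, 0.793), (12, 13, 95, 0.8), (15, 160, 137, 1.091)]
160 [(110, 189, 169, 0.825), (3, 47, 60, 0.803), (3, 41, 56, 0.803), (48, 13, 95, 0.797), (26, 22, 92, 0.8), (15, 177, 140, 1.088)]
162 [(110, 176, 164, 0.822), (16, 108, 52, 0.806), (21, 27, 67, 0.807), (8, 13, 81, 0.802), (111, 117, 98, 0.821), (11, 83, 107, 0.822)]
164 [(109, 180, 157, 0.818), (111, 163, 164, 0.82), (0, 6, 83, 0.808), (6, 75, 51, 0.81), (114, 137, 108, 0.819), (117, 107, 107, 0.818)]
166 [(110, 179, 168, 0.816), (111, 169, 164, 0.815), (25, 34, 126, 0.811), (113, 134, 103, 0.815), (112, 131, 101, 0.818), (116, 120, 100, 0.816)]
168 [(112, 148, 124, 0.816), (111, 172, 163, 0.816), (110, 182, 160, 0.814), (115, 112, 96, 0.813), (114, 119, 101, 0.813), (148, 43, 78, 0.818)]
[-0.70580524  0.75563809 -0.47769651]
```

View pics/press4.png

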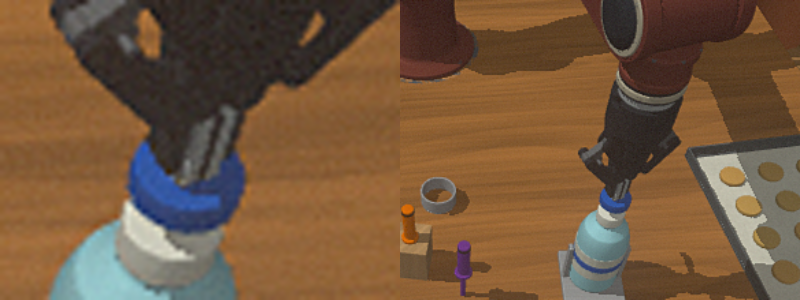

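The fingertip is now at pixel (376,166), about 3 mm above the cap, so the true tip is about 30 mm higher than the reported TCP. I carry on to contact.

```bash
python3 -c "
from h import *
print(onz('scene',377.5,166,.203).round(4))"
python3 -m crank '[{"x":0,"y":0,"z":0.2,"turn":0},{"x":0,"y":0,"z":0.2,"turn":0},{"x":0,"y":0,"z":0,"turn":0}]'|grep -E "pos|force"
python3 -m crank '[{"x":0,"y":0,"z":0.2,"turn":0},{"x":0,"y":0,"z":0.1,"turn":0},{"x":0,"y":0,"z":0,"turn":0}]'|grep -E "pos|force"
```

```text
[0.6061 0.2171 0.203 ]
tool_pos: [0.5971, 0.2167, 0.1686]
contact_force: [-1.4, -0.5, 2.8]
grasp_force: 1.6
tool_pos: [0.5971, 0.2167, 0.1654]
contact_force: [-1.2, -0.1, 3.7]
grasp_force: 2.0
```

```bash
python3 -m crank '[{"x":0,"y":0,"z":0.3,"turn":0},{"x":0,"y":0,"z":0.2,"turn":0},{"x":0,"y":0,"z":0,"turn":0}]'|grep -E "pos|force"
python3 -m crank '[{"x":0,"y":0,"z":0.1,"turn":0},{"x":0,"y":0,"z":0.1,"turn":0},{"x":0,"y":0,"z":0,"turn":0}]'|grep -E "pos|force"
python3 -m crank '[{"x":0,"y":0,"z":0.1,"turn":0},{"x":0,"y":0,"z":0,"turn":0}]'|grep -E "pos|force"
```

```text
tool_pos: [0.5971, 0.2167, 0.1603]
contact_force: [-0.5, -0.3, 5.3]
grasp_force: 2.6
tool_pos: [0.5972, 0.2167, 0.16]
contact_force: [-3.2, -1.7, 10.6]
grasp_force: 4.9
tool_pos: [0.5972, 0.2167, 0.16]
contact_force: [-6.0, -1.4, 13.5]
grasp_force: 6.5
```

The force rose with no further travel at 0.160, after about 12 mm of stroke, so the cap is on its stop. Retract and check that it springs back.

```bash
python3 -m crank '[{"x":0,"y":0,"z":-0.6,"turn":0},{"x":0,"y":0,"z":-1,"turn":0},{"x":0,"y":0,"z":-1.5,"turn":0},{"x":0,"y":0,"z":-2.5,"turn":0},{"x":0,"y":0,"z":0,"turn":0}]'; python3 - <<'E'
from h import *
p,d=manip.grab_frame("scene")
P=cloud("scene",d,mask(p,(105,150,60),(125,255,255),(350,140,400,180)));print(np.percentile(P[:,2],[50,90,98]))
E
python3 go.py 0.546 -0.0525 0.2
```

```text
time: 7.45
tool_pos: [0.5988, 0.2171, 0.2175]
tool_rot: [-0.0, 0.994, 0.111, 0.003]
contact_force: [0.0, 0.5, 1.3]
gripper_width: -0.002
grasp_force: 0.0
[0.2004853  0.20222947 0.20315077]
tcp [0.598  0.2169 0.2154] delta tool cm [-11.    25.14   1.5 ] toolx [0.976 0.22  0.004] z [ 3.5e-03  9.0e-04 -1.0e+00] F [ 0.77 -0.07  0.27] t 7.5
```

```bash
python3 -m crank '[{"x":-1.4,"y":3.1,"z":0,"turn":0},{"x":-1.4,"y":3.1,"z":0,"turn":0},{"x":-1.4,"y":3.1,"z":0,"turn":0},{"x":-1.4,"y":3.1,"z":0,"turn":0},{"x":-1.4,"y":3.2,"z":0,"turn":0}]'>/dev/null; python3 -m crank '[{"x":-1.4,"y":3.2,"z":0,"turn":0},{"x":-1.4,"y":3.2,"z":0,"turn":0},{"x":-1.2,"y":3.1,"z":0,"turn":0},{"x":0,"y":0,"z":0,"turn":0},{"x":0,"y":0,"z":0,"turn":0}]' 75; python3 -m crank '[{"x":0,"y":0,"z":1,"turn":0},{"x":0,"y":0,"z":1,"turn":0},{"x":0,"y":0,"z":0,"turn":0}]'; python3 go.py 0.546 -0.0525 0.063
python3 - <<'E'
from h import *
o=[]
for n,b in(("top",(233,140,353,230)),("scene",(170,110,290,200))):
    p,d=manip.grab_frame(n);np.savez(n+"5.npz",p=p,d=d);x0,y0,x1,y1=b;o.append(cv2.resize(p[y0:y1,x0:x1,::-1],(400,300)))
cv2.imwrite("pics/pin1.png",np.hstack(o))
E
```

```text
time: 8.5
tool_pos: [0.5441, -0.0526, 0.2118]
tool_rot: [-0.001, 0.994, 0.11, -0.001]
contact_force: [0.2, -0.7, -0.0]
gripper_width: 0.748
grasp_force: 0.0
time: 8.8
tool_pos: [0.5434, -0.0511, 0.1902]
tool_rot: [-0.001, 0.994, 0.111, -0.002]
contact_force: [0.2, -1.0, -0.2]
gripper_width: 0.748
grasp_force: 0.0
tcp [ 0.5434 -0.0511  0.1902] delta tool cm [ 0.27  0.22 12.72] toolx [ 0.975  0.221 -0.004] z [-0.0047  0.0012 -1.    ] F [ 0.16 -0.99 -0.2 ] t 8.8
```

View pics/pin1.png

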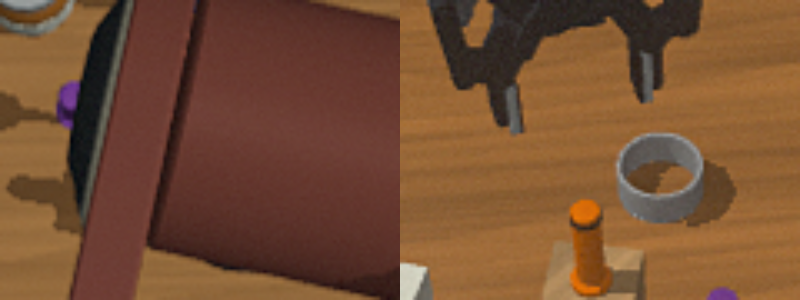

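The top view is blocked by the arm. In the scene view the open fingertips are at about (205,148) and (244,139) and the pin top is at (226,174). I get their 3D positions from the depth image.

```bash
python3 - <<'E'
from h import *
f=np.load("scene5.npz");p,d=f["p"],f["d"]
for b in((194,125,212,153),(234,122,252,144)):
    m=mask(p,(0,0,0),(180,140,110),b)&(d<1.0);P=cloud("scene",d,m);zl=np.percentile(P[:,2],3);T=P[P[:,2]<zl+.012];print(len(P),"low z",P[:,2].min().round(4),zl.round(4),"mean",T.mean(0).round(4),"min",T.min(0).round(3),"max",T.max(0).round(3))
m=mask(p,(5,200,140),(16,255,255),(210,160,240,205));P=cloud("scene",d,m);T=P[P[:,2]>.134];print(T.mean(0))
E
```

```text
245 low z 0.2296 0.2341 mean [ 0.5603 -0.0868  0.2386] min [ 0.552 -0.095  0.23 ] max [ 0.564 -0.08   0.245]
159 low z 0.2278 0.2302 mean [ 0.5418 -0.014   0.2361] min [ 0.529 -0.021  0.228] max [ 0.548 -0.005  0.242]
[ 0.54644102 -0.05199415  0.14058834]
```

```bash
python3 -m crank '[{"x":0.2,"y":0.2,"z":2.5,"turn":0},{"x":0,"y":0,"z":3,"turn":0},{"x":0,"y":0,"z":2,"turn":0},{"x":0,"y":0,"z":1,"turn":0},{"x":0,"y":0,"z":0,"turn":0}]'; python3 go.py 0.546 -0.0525 0.062
```

```text
time: 9.4
tool_pos: [0.5464, -0.0535, 0.1069]
tool_rot: [-0.0, 0.994, 0.111, -0.001]
contact_force: [-0.3, -0.0, -0.6]
gripper_width: 0.752
grasp_force: 0.0
tcp [ 0.5464 -0.0535  0.1069] delta tool cm [-0.01 -0.1   4.49] toolx [ 0.975  0.22  -0.002] z [-2.6e-03  7.0e-04 -1.0e+00] F [-0.33 -0.   -0.56] t 9.4
```

```bash
python3 -m crank '[{"x":0,"y":-0.1,"z":1.5,"turn":0},{"x":0,"y":0,"z":1.5,"turn":0},{"x":0,"y":0,"z":1,"turn":0},{"x":0,"y":0,"z":0.5,"turn":0},{"x":0,"y":0,"z":0,"turn":0}]'; python3 - <<'E'
from h import *
p,d=manip.grab_frame("scene");np.savez("scene6.npz",p=p,d=d)
cv2.imwrite("pics/pin2.png",cv2.resize(p[120:220,170:290,::-1],(720,600)))
E
```

```text
time: 9.9
tool_pos: [0.5463, -0.0528, 0.0621]
tool_rot: [-0.0, 0.994, 0.111, -0.001]
contact_force: [0.6, -0.0, -0.6]
gripper_width: 0.75
grasp_force: 0.0
```

View pics/pin2.png

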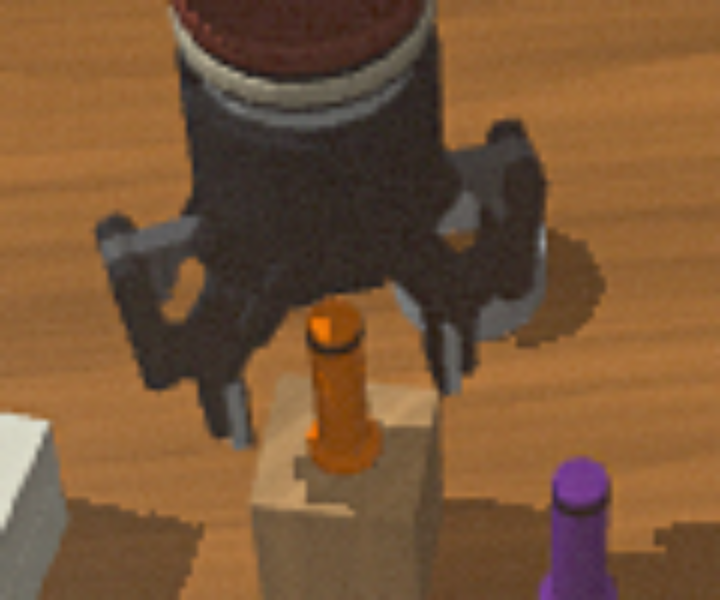

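The fingers straddle the orange handle, with tips at (238,445) and (452,390) in the crop, either side of the pin at about (340,390). Close, then lift.

```bash
python3 -m crank '[{"x":0,"y":0,"z":0,"turn":0},{"x":0,"y":0,"z":0,"turn":0},{"x":0,"y":0,"z":0,"turn":0},{"x":0,"y":0,"z":0,"turn":0},{"x":0,"y":0,"z":0,"turn":0}]' 0; python3 -m crank '[{"x":0,"y":0,"z":0,"turn":0},{"x":0,"y":0,"z":0,"turn":0},{"x":0,"y":0,"z":-0.5,"turn":0}]'
```

```text
time: 10.45
tool_pos: [0.5475, -0.0531, 0.064]
tool_rot: [0.0, 0.994, 0.111, 0.001]
contact_force: [0.4, 0.6, 1.9]
gripper_width: 0.196
grasp_force: 58.4
time: 10.75
tool_pos: [0.5462, -0.0527, 0.0675]
tool_rot: [-0.0, 0.994, 0.111, -0.001]
contact_force: [-1.1, -0.4, -0.2]
gripper_width: 0.19
grasp_force: 58.4
```

```bash
python3 -m crank '[{"x":0,"y":0,"z":-1,"turn":0},{"x":0,"y":0,"z":-2,"turn":0},{"x":0,"y":0,"z":-2.5,"turn":0},{"x":0,"y":0,"z":-3,"turn":0},{"x":0,"y":0,"z":-2,"turn":0}]';python3 -m crank '[{"x":0,"y":0,"z":-1,"turn":0},{"x":0,"y":0,"z":0,"turn":0}]'|grep -E "pos|force"; python3 - <<'E'
from h import *
p,d=manip.grab_frame("scene");np.savez("scene7.npz",p=p,d=d)
cv2.imwrite("pics/pin3.png",cv2.resize(p[90:210,160:300,::-1],(700,600)))
E
python3 go.py 0.5345 -0.2065 0.17
```

```text
time: 11.25
tool_pos: [0.5476, -0.0531, 0.1761]
tool_rot: [0.0, 0.994, 0.111, 0.001]
contact_force: [0.3, 0.5, -0.6]
gripper_width: 0.196
grasp_force: 58.5
tool_pos: [0.5479, -0.0531, 0.1852]
contact_force: [0.4, -0.4, -0.6]
grasp_force: 58.5
tcp [ 0.5471 -0.053   0.1835] delta tool cm [-4.61 14.7   1.35] toolx [0.976 0.22  0.   ] z [ 5.e-04 -1.e-04 -1.e+00] F [-0.17 -0.62 -0.75] t 11.5
```

View pics/pin3.png

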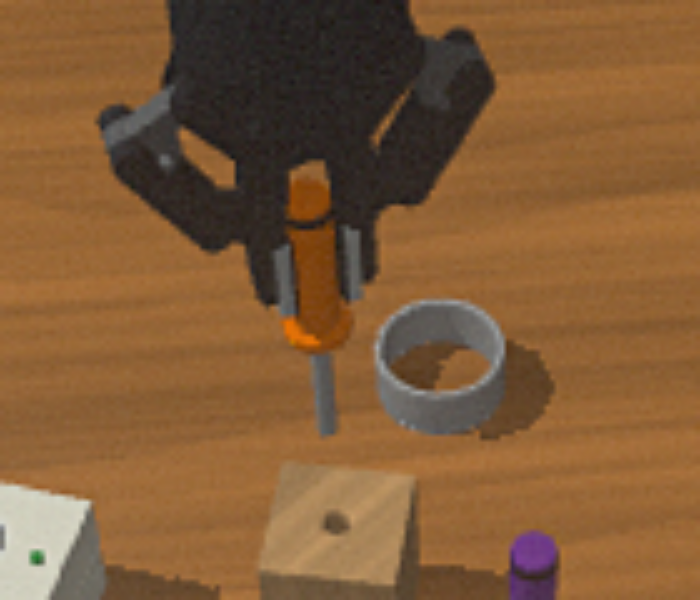

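The pin is held upright and clear of the stand. Its shaft tip is at about pixel (225,176). I measure the tip against the TCP.

```bash
python3 - <<'E'
from h import *
f=np.load("scene7.npz");p,d=f["p"],f["d"]
m=mask(p,(0,0,0),(180,70,255),(219,160,230,180))&(d<.93);P=cloud("scene",d,m);v,u=np.nonzero(m&(d>0))
for r in range(161,179,2):
    k=v==r
    if k.any():print(r,u[k].mean().round(1),k.sum(),P[k].mean(0).round(4))
m=mask(p,(5,180,60),(18,255,255),(214,125,234,162))&(d<.93);P=cloud("scene",d,m);v,u=np.nonzero(m&(d>0))
for r in range(128,162,4):
    k=v==r
    if k.any():print("h",r,u[k].mean().round(1),k.sum(),P[k].mean(0).round(4))
print(onz("scene",225.2,176,.131))
E
```

```text
161 223.5 4 [ 0.5495 -0.0526  0.1801]
163 224.0 3 [ 0.5488 -0.052   0.1734]
165 224.0 3 [ 0.5486 -0.0523  0.1674]
167 224.5 4 [ 0.5491 -0.0517  0.162 ]
169 224.5 4 [ 0.5489 -0.0521  0.156 ]
171 224.5 4 [ 0.5496 -0.0524  0.1508]
173 225.0 3 [ 0.5499 -0.0518  0.145 ]
175 225.0 3 [ 0.5491 -0.0522  0.138 ]
h 128 221.5 8 [ 0.5448 -0.0509  0.2619]
h 132 220.5 8 [ 0.5527 -0.0531  0.2604]
h 136 221.5 10 [ 0.5537 -0.0519  0.2515]
h 140 222.5 8 [ 0.5532 -0.0509  0.2407]
h 144 222.5 8 [ 0.5533 -0.0515  0.2306]
h 148 223.0 9 [ 0.5541 -0.0512  0.221 ]
h 152 224.5 10 [ 0.5511 -0.0492  0.2067]
h 156 223.0 13 [ 0.5529 -0.0526  0.1981]
h 160 222.5 4 [ 0.5577 -0.054   0.1928]
[ 0.54607144 -0.05202324  0.131     ]
```

```bash
python3 -m crank '[{"x":-1.1,"y":3,"z":0,"turn":0},{"x":-1.1,"y":4,"z":0,"turn":0},{"x":-1.1,"y":4,"z":0,"turn":0},{"x":-1.2,"y":3.7,"z":0,"turn":0},{"x":0,"y":0,"z":0,"turn":0}]'>/dev/null;python3 -m crank '[{"x":0,"y":0,"z":1,"turn":0},{"x":0,"y":0,"z":2,"turn":0},{"x":0,"y":0,"z":1,"turn":0},{"x":0,"y":0,"z":0,"turn":0}]'; python3 go.py 0.5355 -0.2072 0.125
python3 - <<'E'
from h import *
p,d=manip.grab_frame("scene");np.savez("scene8.npz",p=p,d=d)
cv2.imwrite("pics/hole1.png",cv2.resize(p[130:230,100:220,::-1],(720,600)))
m=mask(p,(0,0,0),(180,70,255),(142,160,162,200))&(d<.95);P=cloud("scene",d,m);P=P[P[:,2]>.075];
for z in np.arange(.08,.15,.01):
    k=abs(P[:,2]-z)<.005
    if k.any():print(z.round(2),k.sum(),P[k].mean(0).round(4))
E
```

```text
time: 12.4
tool_pos: [0.5337, -0.2041, 0.1397]
tool_rot: [-0.002, 0.994, 0.111, -0.002]
contact_force: [-0.7, -0.7, -0.5]
gripper_width: 0.195
grasp_force: 58.7
tcp [ 0.5337 -0.2041  0.1397] delta tool cm [0.11 0.35 1.47] toolx [ 0.975  0.221 -0.004] z [-0.0053  0.0031 -1.    ] F [-0.69 -0.66 -0.52] t 12.4
0.09 11 [ 0.5335 -0.2022  0.0913]
0.1 11 [ 0.5337 -0.2015  0.1   ]
0.11 13 [ 0.5344 -0.2023  0.11  ]
0.12 10 [ 0.5348 -0.202   0.1205]
0.13 12 [ 0.535  -0.2021  0.1303]
0.14 1 [ 0.5367 -0.2035  0.1373]
```

View pics/hole1.png

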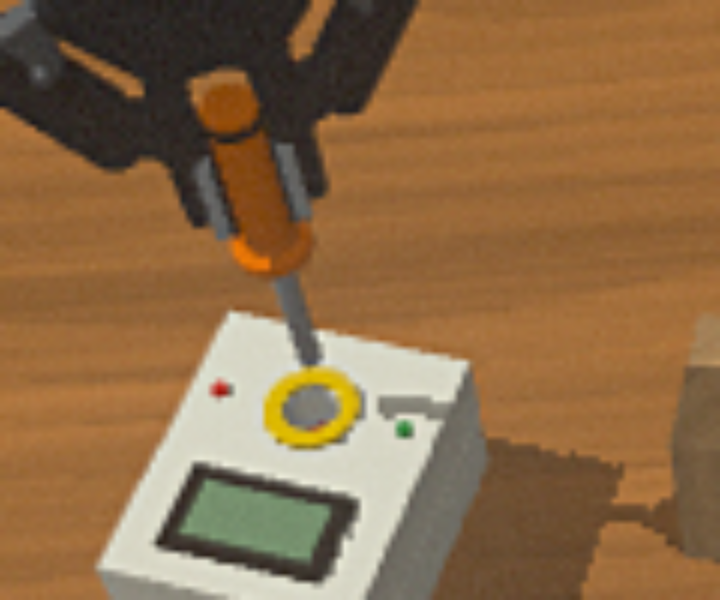

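The tip is at crop (312,362), which is just above and behind the rim centre at (313,407). It needs about +2.5 mm tool x and +4 mm tool y.

```bash
python3 -m crank '[{"x":0.2,"y":0.4,"z":0.5,"turn":0},{"x":0,"y":0,"z":0.4,"turn":0},{"x":0,"y":0,"z":0,"turn":0},{"x":0,"y":0,"z":0,"turn":0}]'
cat > tip.py <<'E'
from h import *
p,d=manip.grab_frame("scene");np.savez("scene9.npz",p=p,d=d)
m=mask(p,(0,0,0),(180,70,255),(142,160,162,200))&(d<.95);P=cloud("scene",d,m);P=P[P[:,2]>.07]
for z in np.arange(.07,.13,.01):
    k=abs(P[:,2]-z)<.005
    if k.any():print(z.round(2),k.sum(),P[k].mean(0).round(4))
m=mask(p,(20,150,100),(35,255,255),(135,185,170,212));P=cloud("scene",d,m);print("rim",P.mean(0).round(4),((P.max(0)+P.min(0))/2).round(4))
E
python3 tip.py; python3 go.py 0.5355 -0.2072 0.087
```

```text
time: 12.85
tool_pos: [0.5385, -0.2098, 0.1345]
tool_rot: [0.0, 0.994, 0.111, 0.0]
contact_force: [-0.8, 0.8, 0.1]
gripper_width: 0.197
grasp_force: 58.7
0.08 4 [ 0.5389 -0.2079  0.0829]
0.09 9 [ 0.5391 -0.2076  0.0902]
0.1 11 [ 0.5391 -0.2072  0.0991]
0.11 17 [ 0.5391 -0.2075  0.1096]
0.12 10 [ 0.5395 -0.2081  0.12  ]
rim [ 0.5359 -0.2064  0.0633] [ 0.5337 -0.2069  0.0635]
tcp [ 0.5385 -0.2098  0.1346] delta tool cm [-0.24 -0.32  4.76] toolx [0.976 0.22  0.   ] z [ 4.e-04 -2.e-04 -1.e+00] F [ 0.05  1.17 -0.18] t 12.9
```

```bash
python3 -m crank '[{"x":-0.1,"y":-0.1,"z":0,"turn":0},{"x":0,"y":0,"z":0.5,"turn":0},{"x":0,"y":0,"z":0.5,"turn":0},{"x":0,"y":0,"z":0.5,"turn":0},{"x":0,"y":0,"z":0,"turn":0}]'; python3 -m crank '[{"x":0,"y":0,"z":0.5,"turn":0},{"x":0,"y":0,"z":0.5,"turn":0},{"x":0,"y":0,"z":0.5,"turn":0},{"x":0,"y":0,"z":0.3,"turn":0},{"x":0,"y":0,"z":0,"turn":0}]'
```

```text
time: 13.4
tool_pos: [0.5363, -0.2085, 0.1178]
tool_rot: [-0.001, 0.994, 0.111, -0.001]
contact_force: [-0.1, -0.1, -0.2]
gripper_width: 0.197
grasp_force: 58.7
time: 13.9
tool_pos: [0.5367, -0.2087, 0.1005]
tool_rot: [-0.0, 0.994, 0.111, -0.001]
contact_force: [-0.2, 0.1, -0.3]
gripper_width: 0.195
grasp_force: 58.7
```

```bash
python3 -m crank '[{"x":0,"y":0,"z":0.3,"turn":0},{"x":0,"y":0,"z":0.3,"turn":0},{"x":0,"y":0,"z":0.2,"turn":0},{"x":0,"y":0,"z":0,"turn":0}]'|grep -E "pos|force"; python3 -m crank '[{"x":0,"y":0,"z":0.2,"turn":0},{"x":0,"y":0,"z":0.1,"turn":0},{"x":0,"y":0,"z":0,"turn":0}]'|grep -E "pos|force"
```

```text
tool_pos: [0.5373, -0.2091, 0.0936]
contact_force: [0.1, 0.4, 2.5]
grasp_force: 58.9
tool_pos: [0.5374, -0.2091, 0.0906]
contact_force: [-0.3, 1.2, 3.7]
grasp_force: 59.0
```

```bash
python3 -m crank '[{"x":0,"y":0,"z":0.2,"turn":0},{"x":0,"y":0,"z":0.1,"turn":0},{"x":0,"y":0,"z":0,"turn":0}]'|grep -E "pos|force"; python3 -m crank '[{"x":0,"y":0,"z":0.1,"turn":0},{"x":0,"y":0,"z":0.1,"turn":0},{"x":0,"y":0,"z":0,"turn":0}]'|grep -E "pos|force"
```

```text
tool_pos: [0.5377, -0.2092, 0.0888]
contact_force: [-1.7, 1.7, 7.5]
grasp_force: 59.7
tool_pos: [0.5383, -0.2093, 0.0886]
contact_force: [-3.8, 1.4, 14.6]
grasp_force: 60.6
```

The button is at its stop: 14.6 N with no further travel after about 6 mm. I check that it holds and that nothing else has moved.

```bash
python3 -m crank '[{"x":0,"y":0,"z":0,"turn":0},{"x":0,"y":0,"z":0,"turn":0},{"x":0,"y":0,"z":0,"turn":0},{"x":0,"y":0,"z":0,"turn":0}]'; python3 - <<'E'
from h import *
p,d=manip.grab_frame("scene");f=np.load("scene0.npz");a=f["p"]
for k,b in dict(cup=(205,245,250,300),jar=(268,238,306,285),cutter=(230,148,265,180),bottle=(335,140,392,245)).items():
    x0,y0,x1,y1=b;print(k,np.abs(p[y0:y1,x0:x1].astype(int)-a[y0:y1,x0:x1]).mean().round(1))
cv2.imwrite("pics/end.png",p[:,:,::-1])
E
```

```text
time: 15.6
tool_pos: [0.5383, -0.2094, 0.0886]
tool_rot: [0.001, 0.994, 0.111, 0.001]
contact_force: [-3.4, 2.8, 14.7]
gripper_width: 0.196
grasp_force: 60.6
cup 6.2
jar 7.3
cutter 7.1
bottle 15.0
```

View pics/end.png

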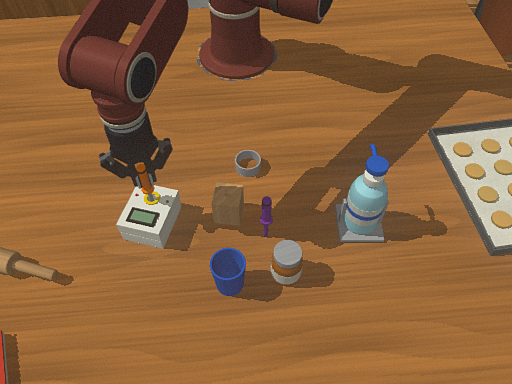

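The pin is in the hole at about (150,195). Cup, jar, cutter and bottle are unmoved; only shadows differ at the bottle.

```bash
python3 -c "
from plant import manip
print(manip.job_done())"
```

```text
the job is handed in; nothing more can be done
None
```

I pressed the pump cap to its stop and it sprang back, then used the orange pin to hold the red button at its stop (about 15 N, still gripped); the job was handed in at about 15.7 s, with the cup, jar and cutter unmoved.

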